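# Hang the rinsed tumbler on the draining rack

## Robot

A 7-joint arm with a two-finger parallel gripper is mounted at the origin on the work surface. World frame = base frame: x ahead of the robot, y to its left, z up, the work surface at z = 0. Lengths are in m, angles in rad, forces in N, time in s.
With the tool pointing down it reaches from about 0.4 to 0.85 m from the base axis. Payload 10.4 kg.
Tool frame: the origin (TCP) lies on the mounting face of the last link; the fingertips stand r.tips_ahead ahead of it and the grasp point (between the pads) lies 164 mm ahead of it (r.tips_ahead is the distance from the TCP to the fingertips, in m); z points along the fingers, y is the line along which they close (so a half turn about z gives the same grasp; the last joint's range is limited). The gripper opens to 87 mm and grips with 3 to 60 N. Pads are 19 mm wide; open, the fingers measure 117 mm over their backs; the gripper's body (75 mm by 190 mm) begins 51 mm behind the grasp point.
Start: joints at [1.113, 0.332, -0.065, 1.46, 0.022, 1.35, -0.088], TCP at [0.263, -0.567, 0.405] pointing down, gripper open.
Joint ranges: [-2.6, 2.6], [-0.5, 2.12], [-1.47, 1.34], [0.16, 2.42], [-1.27, 4.41], [0.06, 2.06], [-2.6, 2.6]. Speed limits (rad/s): [2.22, 2.22, 2.79, 2.79, 3.14, 3.14, 3.14].

## Interface

Orientations are given as a unit quaternion [x, y, z, w].
In Python, from bench import telemetry, imaging, job, r gives the robot as it stands.
- The arm moves only by the tool move_arm, never from a script. Its argument "steps" is a list of rows, each an object of numbers: "dx", "dy", "dz": the shift along the tool's x, y, z in cm; "spin": the turn about the tool's z in rad. In form: [{"dx": .., "dy": .., "dz": .., "spin": ..}, ...]. A call has 1 to 12 rows; each row shifts and turns the commanded pose from where the row before left it, along the tool's axes as they then stand; what a row does not reach is not made up. A row lasts 1/10 s, in which the tool goes at most 50 mm and 8.59 degrees, less where a joint would pass 70% of its speed; a pose out of reach is approached as far as the arm can. A call with a gripper value outside its range is refused whole. "claw" is the finger opening in cm, from 0 to 8.7, set as the call begins (left out, the last holds). The fingers move at their own pace and stop on an object; "squeeze" is the grip in N (left out, the last holds). Time passes only in rows, so rows that do not move let the fingers close. It gives the time, the measured TCP pose, the force, the opening and the grip force at its end, in the units of the state.
- telemetry.read_state(): the state, without advancing time (a new reading comes with each control period).
- imaging.camera(name): name is "side" or "top"; returns a dict with "img" (384x512x3 uint8, red, green, blue), "camera_matrix" (3x3 intrinsics, pixels), "R" (3x3) and "t" (3): a world point X has camera coordinates R X + t. Camera axes: x right, y down, z forward; pixel columns grow to the right and rows downward; lengths in m; the calibration is good to about 2 mm. A picture is of the moment at which its call begins. There is no depth.
- job.close_job(): hands the job in; it is judged then, once.
The state is a dict: "time": time; "joint_positions": joint angles; "joint_vel": joint speeds; "joint_torque": joint torques, N m; "ee_pos": TCP position; "eef_rot": TCP orientation; "ft_force": force on the tool from outside, world axes, zero at the start; "torque": the same for the moment, N m; "width": finger opening in m; "grip_force": force on a finger pad.
Only numpy, scipy, OpenCV 4.12 (cv2) and the standard library are available. Lean on these libraries where they do the work, as an engineer would, in place of code of your own. Each camera call takes 0.05 s, during which the arm holds its last target. There are 200 camera calls.

## Task

Two lost metal tumblers stand mouth-down on the lost property shelf: the taller has just been rinsed, the shorter is dry. Hang the taller one mouth-down on the longer of the rack's two leaning pegs, lowering it on all the way before you let go, so that it hangs fully seated with its mouth clear of the rack board. Leave the shorter tumbler standing where it is.

Things in the scene. Friction and masses are not known exactly. Their poses are not given: they have to be found in the camera images.
- tall_tumbler: Taller of two plain aluminium tumblers, no handle, about 0.1 kg, standing mouth-down on the table. 110 mm high; outside diameter 66 mm at the mouth (below), tapering to 58 mm at the closed base (on top); wall 2.5 mm, bottom 4 mm, so 106 mm deep inside, 61 mm wide at the mouth, 53 mm at the inner end. Origin: centre of the mouth; z points from mouth to closed base (up at the start).
- short_tumbler: The shorter aluminium tumbler, also standing mouth-down on the table: 70 mm high, 66 mm across at the mouth (below), 61 mm at the closed base (on top). Origin: centre of the mouth, z up. It may stand to either side of the taller one.
- long_peg_tip (a point): End of the longer of the rack's two round wooden pegs, on its axis; either end of the rack. Peg 26 mm thick, round-ended, fixed, leaning 20 degrees from upright, roughly towards the robot; stands out 145 mm along its axis, tip 156 mm above the table. z: along the peg, out of its tip; y: level, along the row of pegs. Seated, the tumbler's bottom rests on the tip, its wall leans on the peg.
- short_peg_tip (a point): End of the rack's shorter peg, parallel to the longer, 150 mm beside it, same thickness and axes; stands out 95 mm, tip 109 mm above the table: too short to keep the tall tumbler's mouth off the board. Rack: fixed pale wooden board 150 x 300 mm, its top 20 mm above the table, rim 8 mm higher; the pegs stand side by side near its long midline and lean square to its long side.
Not all that is in view belongs to the job. What is shaped like the tall_tumbler but pink, purple or turquoise is not meant.

How it is judged:
On the way:
1. the taller tumbler, still held by the fingers, is lowered over the longer peg until the tip is within 20 mm of the inner face of its bottom (contact force between the fingers and tall_tumbler above 0.5 N and z of long_peg_tip in the frame of tall_tumbler between 0.086 and 0.115 m and x of long_peg_tip in the frame of tall_tumbler between -0.03 and 0.03 m and y of long_peg_tip in the frame of tall_tumbler between -0.03 and 0.03 m and angle between the z axis of tall_tumbler and the z axis of long_peg_tip, either way round below 0.35 rad), for 0.1 s.
At the end, for the whole second after the job is handed in: The taller tumbler hangs at rest over the longer peg, the peg's tip inside it and within 14 mm of the inner face of its bottom, its axis within 20 degrees of the peg's; the shorter tumbler stands upright within 20 mm of where it was (z of long_peg_tip in the frame of tall_tumbler between 0.092 and 0.115 m and x of long_peg_tip in the frame of tall_tumbler between -0.03 and 0.03 m and y of long_peg_tip in the frame of tall_tumbler between -0.03 and 0.03 m and angle between the z axis of tall_tumbler and the z axis of long_peg_tip, either way round below 0.35 rad and linear speed of tall_tumbler below 0.02 m/s and angular speed of tall_tumbler below 0.2 rad/s and distance of short_tumbler from where it was at the start of the episode below 0.02 m and angle between short_tumbler's own z axis and vertical below 0.15 rad); the robot touches nothing.
It fails at once if the shorter tumbler is shifted by more than 20 mm or tipped (distance of short_tumbler from where it was at the start of the episode above 0.02 m or angle between short_tumbler's own z axis and vertical above 0.3 rad).
It also fails if it takes over 43 s, if anything falls off the work surface, if the arm or the gripper's body presses on something with over 40 N, if the wrist force passes 120 N, or if a joint passes its speed limit or range.

## Working session

There is one attempt and no reset: what is moved stays moved. The work goes in short steps, Python scripts to look and compute and a tool call to move; the robot and the scene stay as the last step left them, time stands still between calls to the robot, and variables do not carry over. Pictures are saved under pics/ and viewed, at most 10 in all, crops included, and the job is handed in when it is done.

Besides the shell and the picture viewer there is one more tool, called as name([rows], argument=value, ...), one row to a line, values as JSON. move_arm: Moves the arm, as the interface text tells. Its arguments: {"type":"object","properties":{"steps":{"type":"array","items":{"type":"object","properties":{"dx":{"type":"number"},"dy":{"type":"number"},"dz":{"type":"number"},"spin":{"type":"number"}}}},"claw":{"type":"number"},"squeeze":{"type":"number"}},"required":["steps"]}

```bash
mkdir -p pics; python3 - <<'E'
from bench import telemetry, imaging, job, r
import cv2,numpy as np
s=telemetry.read_state();print(s['time'],s['ee_pos'],s['eef_rot'],s['width'],r.tips_ahead)
for n in('side','top'):
    c=imaging.camera(n);cv2.imwrite(f'pics/{n}0.png',c['img'][:,:,::-1]);print(n,c['camera_matrix'].tolist(),(-c['R'].T@c['t']).round(3),c['R'].round(3).tolist())
E
```

```text
0.0 [ 0.26320036 -0.56673528  0.40392885] [ 9.76460733e-01  2.15693958e-01 -1.98732749e-04 -7.16251363e-04] 0.08717317408231555 0.1822
side [[413.88105974120447, 0.0, 255.06341971711984], [0.0, 413.88105974120447, 191.63334808127794], [0.0, 0.0, 1.0]] [0.397 0.757 0.883] [[-0.992, -0.126, -0.01], [-0.083, 0.706, -0.703], [0.096, -0.697, -0.711]]
top [[388.0998944898093, 0.0, 257.30326211360824], [0.0, 388.0998944898093, 192.98271806084358], [0.0, 0.0, 1.0]] [4.10e-01 1.00e-03 1.03e+00] [[0.007, -1.0, 0.012], [-0.996, -0.009, -0.09], [0.09, -0.012, -0.996]]
```

View pics/side0.png

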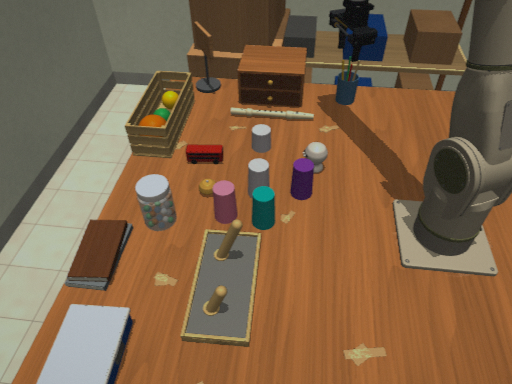

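View pics/top0.png

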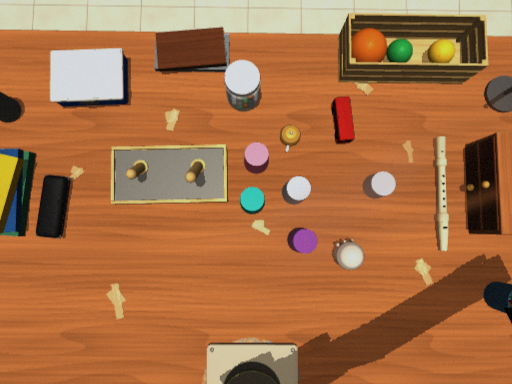

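```bash
cat > h.py <<'E'
import numpy as np
from bench import telemetry, imaging, job, r
def ray(c,u):
    d=c['R'].T@np.linalg.inv(c['camera_matrix'])@np.array([u[0],u[1],1.]); return -c['R'].T@c['t'],d
def plane(c,u,z):
    o,d=ray(c,u); return o+d*(z-o[2])/d[2]
def tri(c1,u1,c2,u2):
    o1,d1=ray(c1,u1);o2,d2=ray(c2,u2);d1/=np.linalg.norm(d1);d2/=np.linalg.norm(d2)
    a,b=np.linalg.lstsq(np.stack([d1,-d2],1),o2-o1,rcond=None)[0]
    p,q=o1+a*d1,o2+b*d2; return (p+q)/2,np.linalg.norm(p-q)
def proj(c,X):
    p=c['camera_matrix']@(c['R']@np.array(X)+c['t']); return p[:2]/p[2]
E
python3 - <<'E'
from h import *
import cv2
T=imaging.camera('top');S=imaging.camera('side')
hsv=cv2.cvtColor(T['img'],cv2.COLOR_RGB2HSV)
m=cv2.inRange(hsv,(0,0,150),(179,50,255))
n,l,st,ce=cv2.connectedComponentsWithStats(m)
for i in range(1,n):
    if 300<st[i][4]<1500 and 140<ce[i][1]<300: print(st[i],ce[i],[plane(T,ce[i],z).round(4).tolist()for z in(.11,.07)])
# rack outline: rim corners by eye on top view
for u in[(111,146),(226,145),(228,202),(112,203)]: print('rim',plane(T,u,.028).round(3))
a=cv2.resize(T['img'][150:200,110:230],None,fx=6,fy=6,interpolation=cv2.INTER_CUBIC)
b=cv2.resize(S['img'][210:345,180:270],None,fx=4,fy=4,interpolation=cv2.INTER_CUBIC)
o=np.zeros((560,720+0,3),np.uint8)
cv2.imwrite('pics/a.png',a[:,:,::-1]);cv2.imwrite('pics/b.png',b[:,:,::-1])
E
```

```text
[179 165  45  34 662] [208.30966767 186.15256798] [[0.5089, 0.1065, 0.11], [0.5132, 0.1111, 0.07]]
[371 172  24  24 455] [382.84395604 183.12307692] [[0.5199, -0.3106, 0.11], [0.5247, -0.3242, 0.07]]
[287 176  24  24 457] [298.3785558  187.69365427] [[0.5071, -0.1081, 0.11], [0.5114, -0.1128, 0.07]]
[340 246  23  23 411] [351.23844282 257.02676399] [[0.3443, -0.2322, 0.11], [0.3415, -0.2423, 0.07]]
rim [0.621 0.371 0.028]
rim [0.627 0.072 0.028]
rim [0.477 0.064 0.028]
rim [0.472 0.363 0.028]
```

View pics/a.png

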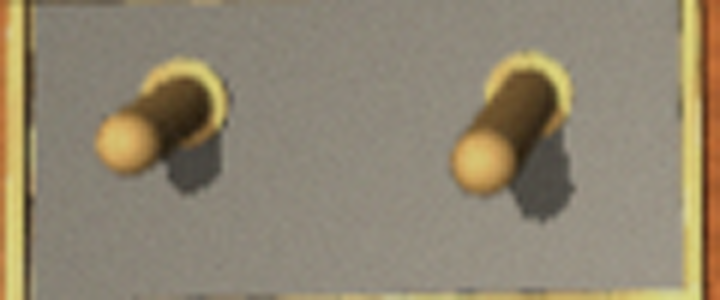

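View pics/b.png

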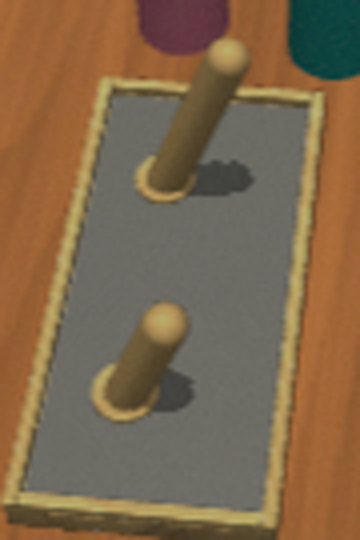

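```bash
python3 - <<'E'
from h import *
T=imaging.camera('top');S=imaging.camera('side')
print(tri(T,(190.7,176.7),S,(237.2,224.2)),plane(T,(190.7,176.7),.1438),plane(S,(237.2,224.2),.1438))
print(tri(T,(131.2,173.7),S,(221.2,291.2)),plane(T,(131.2,173.7),.0968))
# tall tumbler check in side view
for X in((.507,-.108,.11),(.507,-.108,0),(.525,-.324,.07)): print(proj(S,X))
s=telemetry.read_state();print(s['time'],s['ee_pos'])
E
```

```text
(array([0.52570533, 0.14338906, 0.14342367]), np.float64(0.002215843552243816)) [0.52677229 0.14339856 0.1438    ] [0.52451747 0.14378153 0.1438    ]
(array([0.53837211, 0.29477743, 0.09570272]), np.float64(0.0014493716842562457)) [0.53895135 0.2944986  0.0968    ]
[257.87324231 164.3225937 ]
[258.07779352 191.84275904]
[260.5295023  129.19177054]
0.3 [ 0.26326845 -0.56681844  0.40447522]
```

move_arm([
  {"spin": 0.137},
  {"spin": 0.137},
  {"spin": 0.137},
  {},
  {"dx": 2.5,"dy": -4},
  {"dx": 2.5,"dy": -4},
  {"dx": 2.5,"dy": -4},
  {"dx": 2.5,"dy": -4},
  {"dx": 2.5,"dy": -4},
  {"dx": 2.5,"dy": -4},
  {"dx": 2.5,"dy": -4},
  {"dx": 2.5,"dy": -4},
], claw=8.7)

```text
$.steps[0]: bad value
```

move_arm([
  {"dx": 0,"dy": 0,"dz": 0,"spin": 0.137},
  {"dx": 0,"dy": 0,"dz": 0,"spin": 0.137},
  {"dx": 0,"dy": 0,"dz": 0,"spin": 0.137},
])

```text
time: 0.6
ee_pos: [0.2633, -0.5668, 0.4047]
eef_rot: [1.0, 0.009, 0.0, -0.0]
ft_force: [-0.4, 0.2, -0.4]
width: 0.0871
grip_force: 0.0
```

move_arm([
  {"dx": 2.5,"dy": -4,"dz": 0,"spin": 0},
  {"dx": 2.5,"dy": -4,"dz": 0,"spin": 0},
  {"dx": 2.5,"dy": -4,"dz": 0,"spin": 0},
  {"dx": 2.5,"dy": -4,"dz": 0,"spin": 0},
  {"dx": 2.5,"dy": -4,"dz": 0,"spin": 0},
  {"dx": 2.5,"dy": -4,"dz": 0,"spin": 0},
  {"dx": 2.5,"dy": -4,"dz": 0,"spin": 0},
  {"dx": 2.5,"dy": -4,"dz": 0,"spin": 0},
  {"dx": 2.5,"dy": -4,"dz": 0,"spin": 0},
  {"dx": 0.5,"dy": -4,"dz": 0,"spin": 0},
  {"dx": 0,"dy": 0,"dz": 0,"spin": 0},
  {"dx": 0,"dy": 0,"dz": 0,"spin": 0},
])

```text
time: 1.8
ee_pos: [0.4838, -0.1608, 0.4048]
eef_rot: [1.0, 0.013, 0.0, 0.0]
ft_force: [1.0, -1.0, -0.3]
width: 0.0866
grip_force: 0.0
```

move_arm([
  {"dx": 1.25,"dy": -2.6,"dz": 2,"spin": 0},
  {"dx": 1.2,"dy": -2.6,"dz": 2,"spin": 0},
  {"dx": 0,"dy": 0,"dz": 0,"spin": 0},
  {"dx": 0,"dy": 0,"dz": 0,"spin": 0},
])

```text
time: 2.2
ee_pos: [0.5068, -0.11, 0.3644]
eef_rot: [1.0, 0.011, -0.001, 0.0]
ft_force: [-0.7, -0.6, 0.6]
width: 0.0874
grip_force: 0.0
```

```bash
python3 - <<'E'
from h import *
import cv2
S=imaging.camera('side');cv2.imwrite('pics/c.png',cv2.resize(S['img'][60:240,150:390],None,fx=3,fy=3)[:,:,::-1])
s=telemetry.read_state();p=s['ee_pos'];print(p)
print('grasp pt px (crop x3)',(proj(S,p-[0,0,.164])-[150,60])*3)
E
```

```text
[ 0.50675543 -0.11059727  0.36495692]
grasp pt px (crop x3) [323.67790104 234.0243651 ]
```

View pics/c.png

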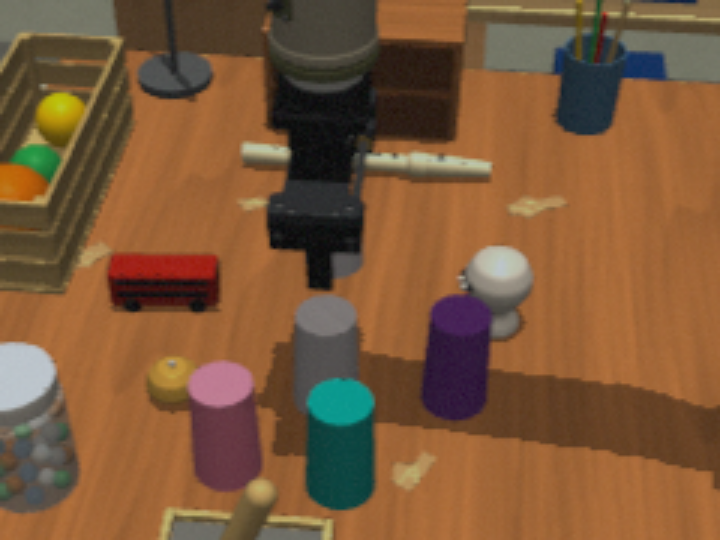

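move_arm([
  {"dx": 0,"dy": -0.2,"dz": 3,"spin": 0},
  {"dx": 0,"dy": 0,"dz": 3,"spin": 0},
  {"dx": 0,"dy": 0,"dz": 3,"spin": 0},
  {"dx": 0,"dy": 0,"dz": 2.9,"spin": 0},
  {"dx": 0,"dy": 0,"dz": 0,"spin": 0},
  {"dx": 0,"dy": 0,"dz": 0,"spin": 0},
])

```text
time: 2.85
ee_pos: [0.5071, -0.1081, 0.2467]
eef_rot: [1.0, 0.011, 0.0, 0.0]
ft_force: [-0.7, 0.1, -0.4]
width: 0.0872
grip_force: 0.0
```

move_arm([
  {"dx": 0,"dy": 0,"dz": 0,"spin": 0},
  {"dx": 0,"dy": 0,"dz": 0,"spin": 0},
  {"dx": 0,"dy": 0,"dz": 0,"spin": 0},
  {"dx": 0,"dy": 0,"dz": 0,"spin": 0},
  {"dx": 0,"dy": 0,"dz": 0,"spin": 0},
  {"dx": 0,"dy": 0,"dz": 0,"spin": 0},
  {"dx": 0,"dy": 0,"dz": 0,"spin": 0},
  {"dx": 0,"dy": 0,"dz": 0,"spin": 0},
], claw=4, squeeze=15)

```text
time: 3.65
ee_pos: [0.5071, -0.107, 0.2463]
eef_rot: [1.0, 0.012, 0.0, 0.0]
ft_force: [-0.9, -1.1, 5.5]
width: 0.0611
grip_force: 15.1
```

move_arm([
  {"dx": 0,"dy": 0,"dz": -0.7,"spin": 0},
  {"dx": 0,"dy": 0,"dz": -1.3,"spin": 0},
  {"dx": 0,"dy": 0,"dz": -2,"spin": 0},
  {"dx": 0,"dy": 0,"dz": -2,"spin": 0},
  {"dx": 0,"dy": 0,"dz": -2,"spin": 0},
  {"dx": 0,"dy": 0,"dz": -2.5,"spin": 0},
  {"dx": 0,"dy": 0,"dz": -2.5,"spin": 0},
  {"dx": 0,"dy": 0,"dz": -2.5,"spin": 0},
  {"dx": 0,"dy": 0,"dz": -2,"spin": 0},
  {"dx": 0,"dy": 0,"dz": -1.5,"spin": 0},
  {"dx": 0,"dy": 0,"dz": 0,"spin": 0},
  {"dx": 0,"dy": 0,"dz": 0,"spin": 0},
])

```text
time: 4.85
ee_pos: [0.5067, -0.1068, 0.4357]
eef_rot: [1.0, 0.012, 0.0, 0.0]
ft_force: [-0.9, 0.3, -1.4]
width: 0.0611
grip_force: 15.0
```

```bash
python3 - <<'E'
from h import *
import cv2
S=imaging.camera('side');cv2.imwrite('pics/d.png',cv2.resize(S['img'][0:200,150:390],None,fx=3,fy=3)[:,:,::-1])
s=telemetry.read_state();p=s['ee_pos'];print(p,s['time'],s['width'],s['grip_force'],s['ft_force'])
for h in(.082,-.028,.0): print('base/mouth/grasp px',((proj(S,p-[0,0,.164+h])-[150,0])*3))
print(((proj(S,p-[0,0,.136])-[150,0])*3))
E
```

```text
[ 0.50662385 -0.10683511  0.43511388] 4.9 0.061094145011553413 14.962964986526543 [ 0.78692048  0.09560003 -1.45347515]
base/mouth/grasp px [323.38462502 427.21637527]
base/mouth/grasp px [322.62550467 322.48678397]
base/mouth/grasp px [322.82949494 350.62964288]
[322.62550467 322.48678397]
```

View pics/d.png

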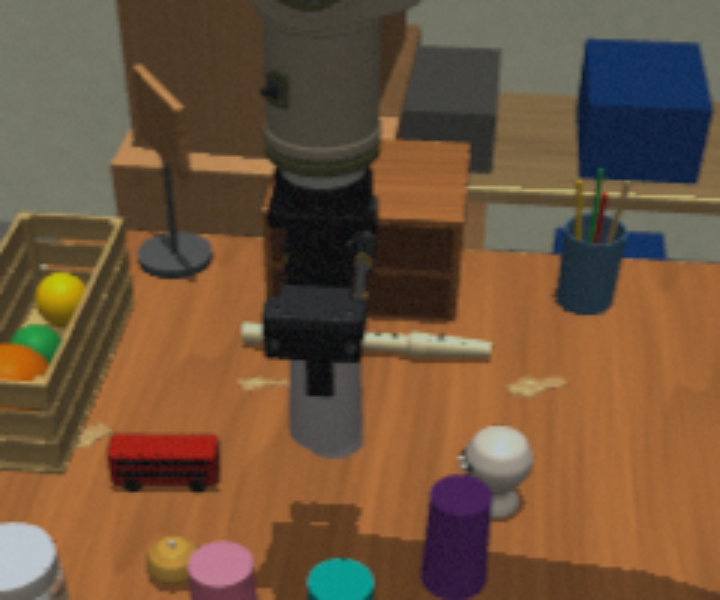

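move_arm([
  {"dx": 0.3,"dy": -2,"dz": 0,"spin": 0},
  {"dx": 0.4,"dy": -3,"dz": 0,"spin": 0},
  {"dx": 0.4,"dy": -3,"dz": 0,"spin": 0},
  {"dx": 0.4,"dy": -3,"dz": 0,"spin": 0},
  {"dx": 0.4,"dy": -3,"dz": 0,"spin": 0},
  {"dx": 0.4,"dy": -3,"dz": 0,"spin": 0},
  {"dx": 0.4,"dy": -3,"dz": 0,"spin": 0},
  {"dx": 0.2,"dy": -3,"dz": 0,"spin": 0},
  {"dx": 0.2,"dy": -2,"dz": 0,"spin": 0},
  {"dx": 0,"dy": 0,"dz": 0,"spin": 0},
  {"dx": 0,"dy": 0,"dz": 0,"spin": 0},
  {"dx": 0,"dy": 0,"dz": 0,"spin": 0},
])

```text
time: 6.1
ee_pos: [0.5321, 0.1426, 0.4351]
eef_rot: [1.0, 0.011, -0.0, 0.0]
ft_force: [-0.4, 0.6, -1.5]
width: 0.0611
grip_force: 15.0
```

```bash
python3 - <<'E'
from h import *
import cv2
S=imaging.camera('side');cv2.imwrite('pics/e.png',cv2.resize(S['img'][100:300,130:370],None,fx=3,fy=3)[:,:,::-1])
s=telemetry.read_state();p=s['ee_pos'];print(p,s['time'],s['width'],s['grip_force'],s['ft_force'])
print(((proj(S,p-[0,0,.246])-[130,100])*3),((proj(S,[.5255,.1435,.1435])-[130,100])*3))
E
```

```text
[0.53209794 0.14251956 0.43531483] 6.15 0.06114339102162746 14.96330877539144 [-0.10910163 -0.41085178 -2.18268616]
[309.42215774 331.2606058 ] [320.42409632 372.46017267]
```

View pics/e.png

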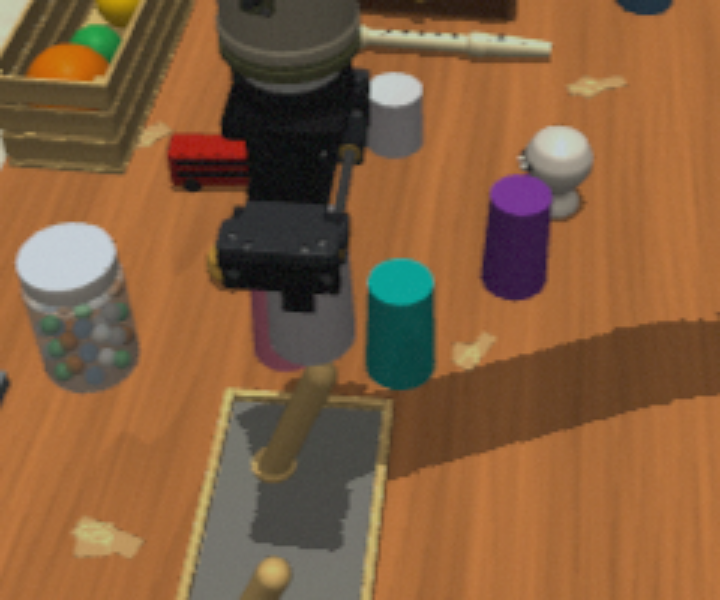

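move_arm([
  {"dx": 0,"dy": -0.1,"dz": 1,"spin": 0},
  {"dx": 0,"dy": 0,"dz": 1.5,"spin": 0},
  {"dx": 0,"dy": 0,"dz": 1.5,"spin": 0},
  {"dx": 0,"dy": 0,"dz": 1,"spin": 0},
  {"dx": 0.1,"dy": 0,"dz": 1,"spin": 0},
  {"dx": 0.1,"dy": 0,"dz": 1,"spin": 0},
  {"dx": 0.1,"dy": 0,"dz": 1,"spin": 0},
  {"dx": 0.1,"dy": 0,"dz": 1,"spin": 0},
  {"dx": 0,"dy": 0,"dz": 1,"spin": 0},
  {"dx": 0,"dy": 0,"dz": 0.5,"spin": 0},
  {"dx": 0,"dy": 0,"dz": 0,"spin": 0},
  {"dx": 0,"dy": 0,"dz": 0,"spin": 0},
])

```text
time: 7.35
ee_pos: [0.536, 0.1449, 0.331]
eef_rot: [1.0, 0.012, 0.0, -0.0]
ft_force: [0.8, -1.4, -2.1]
width: 0.0611
grip_force: 15.0
```

move_arm([
  {"dx": -0.1,"dy": 0,"dz": 0.4,"spin": 0},
  {"dx": -0.15,"dy": 0,"dz": 0.4,"spin": 0},
  {"dx": -0.15,"dy": 0,"dz": 0.4,"spin": 0},
  {"dx": -0.2,"dy": 0,"dz": 0.3,"spin": 0},
  {"dx": -0.2,"dy": 0,"dz": 0.3,"spin": 0},
  {"dx": -0.2,"dy": 0,"dz": 0.2,"spin": 0},
  {"dx": -0.2,"dy": 0,"dz": 0.2,"spin": 0},
  {"dx": 0,"dy": 0,"dz": 0,"spin": 0},
  {"dx": 0,"dy": 0,"dz": 0,"spin": 0},
])

```text
time: 8.25
ee_pos: [0.5239, 0.1446, 0.3088]
eef_rot: [1.0, 0.012, 0.0, 0.0]
ft_force: [0.9, 0.5, -1.8]
width: 0.0608
grip_force: 14.9
```

move_arm([
  {"dx": -0.1,"dy": 0,"dz": 0.2,"spin": 0},
  {"dx": -0.1,"dy": 0,"dz": 0.2,"spin": 0},
  {"dx": 0,"dy": 0,"dz": 0.2,"spin": 0},
  {"dx": 0,"dy": 0,"dz": 0.1,"spin": 0},
  {"dx": 0,"dy": 0,"dz": 0,"spin": 0},
  {"dx": 0,"dy": 0,"dz": 0,"spin": 0},
])

```text
time: 8.85
ee_pos: [0.522, 0.1445, 0.3017]
eef_rot: [1.0, 0.012, 0.0, 0.0]
ft_force: [1.3, -0.2, -1.7]
width: 0.0606
grip_force: 14.9
```

```bash
python3 - <<'E'
from h import *
import cv2
S=imaging.camera('side');cv2.imwrite('pics/f.png',cv2.resize(S['img'][130:290,170:310],None,fx=4,fy=4,interpolation=cv2.INTER_CUBIC)[:600,:,::-1])
s=telemetry.read_state();p=s['ee_pos'];print(p,s['time'],s['width'],s['grip_force'],s['ft_force'],s['torque'])
E
```

```text
[0.52198324 0.14447863 0.30168754] 8.9 0.06092639177600257 14.870624984748702 [ 1.35096338  0.52518598 -0.83307691] [ 0.17234231 -0.47017595 -0.03848602]
```

View pics/f.png

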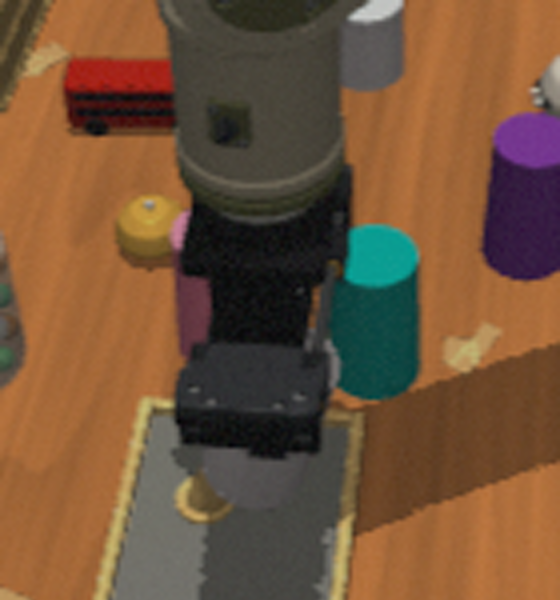

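move_arm([
  {"dx": 0,"dy": 0,"dz": 0.2,"spin": 0},
  {"dx": 0,"dy": 0,"dz": 0.2,"spin": 0},
  {"dx": 0,"dy": 0,"dz": 0,"spin": 0},
  {"dx": 0,"dy": 0,"dz": 0,"spin": 0},
])

```text
time: 9.3
ee_pos: [0.5219, 0.1445, 0.2976]
eef_rot: [1.0, 0.012, -0.0, 0.0]
ft_force: [1.4, 1.6, -1.5]
width: 0.0607
grip_force: 14.8
```

move_arm([
  {"dx": 0,"dy": 0,"dz": 0.1,"spin": 0},
  {"dx": 0,"dy": 0,"dz": 0.1,"spin": 0},
  {"dx": 0,"dy": 0,"dz": 0,"spin": 0},
  {"dx": 0,"dy": 0,"dz": 0,"spin": 0},
])

```text
time: 9.7
ee_pos: [0.522, 0.1446, 0.2957]
eef_rot: [1.0, 0.012, 0.0, -0.0]
ft_force: [0.5, 1.2, -0.7]
width: 0.0607
grip_force: 14.8
```

move_arm([
  {"dx": 0,"dy": 0,"dz": 0.1,"spin": 0},
  {"dx": 0,"dy": 0,"dz": 0.1,"spin": 0},
  {"dx": 0,"dy": 0,"dz": 0,"spin": 0},
  {"dx": 0,"dy": 0,"dz": 0,"spin": 0},
])

```text
time: 10.1
ee_pos: [0.5221, 0.1446, 0.2946]
eef_rot: [1.0, 0.012, 0.0, 0.0]
ft_force: [-1.0, 0.5, 8.7]
width: 0.0606
grip_force: 15.0
```

move_arm([
  {"dx": 0,"dy": 0,"dz": 0.1,"spin": 0},
  {"dx": 0,"dy": 0,"dz": 0.1,"spin": 0},
  {"dx": 0,"dy": 0,"dz": 0,"spin": 0},
  {"dx": 0,"dy": 0,"dz": 0,"spin": 0},
])

```text
time: 10.5
ee_pos: [0.5226, 0.145, 0.2937]
eef_rot: [1.0, 0.012, 0.002, -0.0]
ft_force: [-1.5, -0.0, 14.0]
width: 0.0605
grip_force: 15.2
```

move_arm([
  {"dx": 0,"dy": 0,"dz": -0.15,"spin": 0},
  {"dx": 0,"dy": 0,"dz": -0.1,"spin": 0},
  {"dx": 0,"dy": 0,"dz": 0,"spin": 0},
  {"dx": 0,"dy": 0,"dz": 0,"spin": 0},
])

```text
time: 10.9
ee_pos: [0.5218, 0.1443, 0.2939]
eef_rot: [1.0, 0.012, -0.0, 0.0]
ft_force: [0.3, -0.5, 0.9]
width: 0.0605
grip_force: 14.9
```

move_arm([
  {"dx": 0,"dy": 0,"dz": 0,"spin": 0},
  {"dx": 0,"dy": 0,"dz": 0,"spin": 0},
  {"dx": 0,"dy": 0,"dz": 0,"spin": 0},
  {"dx": 0,"dy": 0,"dz": 0,"spin": 0},
  {"dx": 0,"dy": 0,"dz": 0,"spin": 0},
  {"dx": 0,"dy": 0,"dz": 0,"spin": 0},
  {"dx": 0,"dy": 0,"dz": 0,"spin": 0},
  {"dx": 0,"dy": 0,"dz": 0,"spin": 0},
], claw=8.7)

```text
time: 11.7
ee_pos: [0.5219, 0.1445, 0.2943]
eef_rot: [1.0, 0.012, 0.0, 0.0]
ft_force: [-0.2, -0.1, -0.1]
width: 0.0867
grip_force: 0.0
```

move_arm([
  {"dx": 0,"dy": 0,"dz": -1,"spin": 0},
  {"dx": 0,"dy": 0,"dz": -2,"spin": 0},
  {"dx": 0,"dy": 0,"dz": -3,"spin": 0},
  {"dx": 0,"dy": 0,"dz": -3,"spin": 0},
  {"dx": 0,"dy": 0,"dz": -3,"spin": 0},
  {"dx": 0,"dy": 2,"dz": 0,"spin": 0},
  {"dx": 0,"dy": 4,"dz": 0,"spin": 0},
  {"dx": 0,"dy": 4,"dz": 0,"spin": 0},
  {"dx": 0,"dy": 4,"dz": 0,"spin": 0},
  {"dx": 0,"dy": 4,"dz": 0,"spin": 0},
  {"dx": 0,"dy": 0,"dz": 0,"spin": 0},
  {"dx": 0,"dy": 0,"dz": 0,"spin": 0},
])

```text
time: 12.9
ee_pos: [0.5261, -0.0361, 0.4149]
eef_rot: [1.0, 0.011, 0.0, -0.0]
ft_force: [-0.2, 0.1, -0.6]
width: 0.0871
grip_force: 0.0
```

```bash
python3 - <<'E'
from h import *
import cv2
S=imaging.camera('side');T=imaging.camera('top')
a=cv2.resize(S['img'][110:310,170:310],(420,600),interpolation=cv2.INTER_CUBIC)
b=cv2.resize(T['img'][130:230,110:230],(380,317),interpolation=cv2.INTER_CUBIC)
o=np.zeros((600,800,3),np.uint8);o[:,:420]=a;o[:317,420:]=b
cv2.imwrite('pics/g.png',o[:,:,::-1])
# expected coaxial: base centre 4 mm beyond tip, mouth 106 mm back
ax=np.array([-.342,-.008,.94]);P=np.array([.5255,.1435,.1435])
for k in(.017,-.093):
    X=P+k*ax;print((proj(S,X)-[170,110])*3,(proj(T,X)-[110,130])*3.17+[420,0])
E
```

```text
[207.0609228  329.53946801] [672.14390981 155.01483262]
[166.81433521 407.89231828] [693.06791847 124.57099895]
```

View pics/g.png

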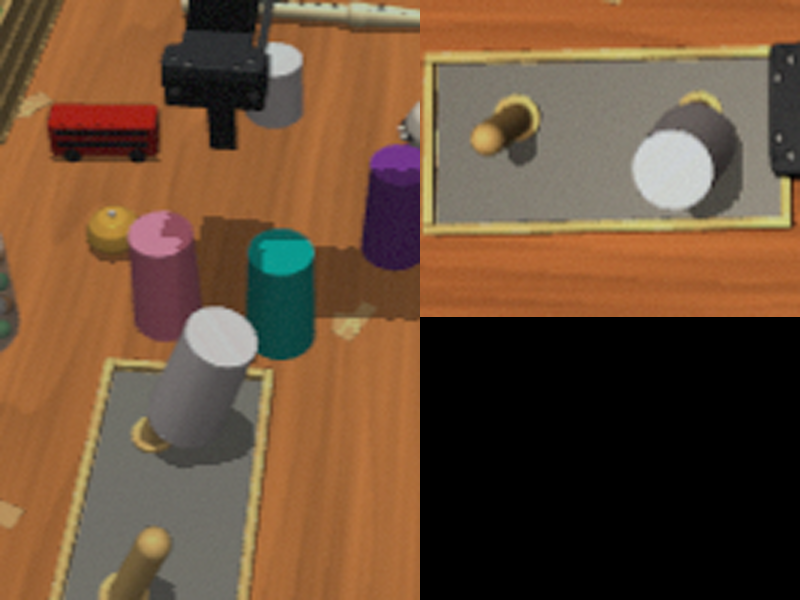

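The picture shows the tumbler hanging parallel to the long peg. Its base is at about (222,337) in the side crop, close to the seated prediction, its mouth is clear of the board, and the gripper is well away.

```bash
python3 -c "
from bench import job
print(job.close_job())"
```

```text
the job is handed in; nothing more can be done
None
```

The taller tumbler hangs mouth-down on the longer peg, pressed down to contact before release and clear of the board in the last picture; the shorter tumbler was not touched, and the job was handed in at about 13 s (no verdict was returned).

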